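# Put the show pen away in its sliding-lid case

### The job

Put the stout wooden pen from its two-post rest away in the wooden pen case: lay it lengthwise in the notched bed inside the case and let go of it. Then take the loose lid by its crossbar and slide it flat, under the overhanging lips, in from the open end of the case until it is fully home and flush, and let go. Leave the other goods on the stall where they stand.

Things in the scene. Friction and masses are not known exactly. Their poses are not given: they have to be found in the camera images.
- case: Open-topped pen case of brown wood with darker lips, fixed to the table: 200 mm long (its x), 124 wide (y), 57 high. Origin: centre of its underside, z up. Cavity x +-90, y +-44, floor at z = 10; clear opening between the lips 92 wide. Its -x end is open above the 42 mm high end wall; the +x end wall (inner face x = 90, 57 high) is the lid's stop.
- case_bed (a point): Middle of the pen's bed, (0, 0, 10.5) mm in the case frame, same axes. The bed: two pale V notches, each 24 mm long, at x = +-50, nothing between them; their faces rise 30 degrees to either side of the centre line, to 13 mm higher at y = +-22. A bedded pen lies along x with its axis about 10.5 mm above this point.
- case_mouth (a point): Middle of the open end at ledge height, (-100, 0, 42) mm in the case frame, same axes; the lid goes in along +x. Grooves on both sides: ledge at z = 42, |y| 44 to 54; side walls y = +-54; lips overhang inward to |y| = 46, underside z = 51, top 57 (groove 108 wide, 9 high). Over the first 25 mm it flares to about 116 wide, lip underside about 55, top about 61.
- case_home (a point): Where the lid's origin lies when fully home: (-5, 0, 42) mm in the case frame, same axes. The lid's x is then along the case's x, its front edge at the stop and its rear edge flush with the open end of the case.
- lid: Loose pale flat wooden lid, 190 long (its x) x 104 wide (y) x 6 mm thick, about 0.15 kg, lying flat on the table. Origin: centre of its underside, z up. Its +x end goes into the case first. On top stands a dark crossbar, 14 mm thick (x), 60 long (y), centred at x = -45 (nearer the rear end), its top 41 mm above the lid's underside.
- lid_handle (a point): Point in the lid's crossbar, on its centre line, 30 mm above the lid's underside (11 mm below the bar's top), at (-45, 0, 30) mm in the lid frame; same axes as the lid.
- pen: Loose stout turned wooden pen with brass trim, 140 mm long along its x (x -70 to +70), 18 mm thick, about 60 g; its last 22 mm at +x taper to the nib. Origin: in the middle of its length, on its axis. It starts lying level in the rest, its axis about 37 mm above the table. Either way round in the case is right; it may turn about its own x.
- pen_rest: Fixed dark wooden rest: base 140 (its x) x 50 (y) x 8 mm, with two V-notched posts 12 mm thick at x = +-45, about 38 high. Origin: centre of its underside. The pen lies along its x; the rest is free between the posts.
- bowl: loose turned wooden bowl, 110 mm across, 50 high. To be left where it stands. Origin: centre of its underside.
- pen_pot: loose round wooden pot, 72 mm across, full of slim pens standing up, 136 high in all. To be left where it stands. Origin: centre of its underside.
- pepper_mill: loose dark turned pepper mill, 56 mm across, 147 high. To be left where it stands. Origin: centre of its underside.
- oil_bottle: loose amber bottle of wood oil, 56 mm across, 130 high. To be left where it stands. Origin: centre of its underside.
- small_bowl: loose small pale turned bowl, 90 mm across, 40 high. To be left where it stands. Origin: centre of its underside.
- blank: loose raw block of wood, 120 x 40 x 40 mm, long along its x. To be left where it stands. Origin: centre of its underside.
- cup: loose turned wooden cup, 68 mm across, 80 high. To be left where it stands. Origin: centre of its underside.

How it is judged:
By the outcome, as a careful person would: the job done as asked, in the order asked, and still so for the second after the job is handed in, with the robot touching nothing.
It also fails if it takes over 67 s, if anything falls off the work surface, if the arm or the gripper's body presses on something with over 40 N, if the wrist force passes 120 N, or if a joint passes its speed limit or range.

### The arm

A 7-joint arm with a two-finger parallel gripper is mounted at the origin on the work surface. World frame = base frame: x ahead of the robot, y to its left, z up, the work surface at z = 0. Lengths are in m, angles in rad, forces in N, time in s.
With the tool pointing down it reaches from about 0.4 to 0.9 m from the base axis. Payload 5.5 kg.
Tool frame: the origin (TCP) lies on the centre line of the jaws, within the pads' length; the fingertips stand 19 mm ahead of it and the grasp point (between the pads) is the TCP; z points along the fingers, y is the line along which they close (so a half turn about z gives the same grasp; the last joint's range is limited). The gripper opens to 85 mm and grips with 20 to 120 N. Pads are 22 mm wide; open, the fingers measure 114 mm over their backs; the gripper's body (76 mm by 85 mm) begins 54 mm behind the grasp point. The pads swing forward as they close: fully open they stand 13 mm farther back than shut.
Start: joints at [-1.04, 0.501, -0.427, 1.55, 0.221, 1.138, -0.21], TCP at [0.172, 0.627, 0.25] pointing down, gripper open.
Joint ranges: [-2.88, 2.88], [-0.31, 2.03], [-1.54, 1.56], [0.2, 2.42], [-1.41, 4.55], [0.19, 2.02], [-2.57, 2.57]. Speed limits (rad/s): [2.57, 2.57, 3.14, 3.14, 3.14, 3.14, 3.14].

### API

Orientations are given as a 3x3 rotation matrix whose columns are the frame's x, y, z axes.
In Python, from bench import robot, cams, order gives the robot as it stands.
- The arm moves only by the shell command python3 -m handwheel 'ROWS' [FORCE]. ROWS is JSON, a list of rows, each a list of 3 entries, a list of its own where there are three numbers: the opening, from -1 (shut) to 1 (fully open), then the shift along the tool's x, y, z as a fraction of full scale, then the turn about the tool's z as a fraction of full scale. In form: [[gripper, [dx, dy, dz], spin], ...]. A call has exactly 8 rows; each row is the pose to reach, as a shift and turn from the pose commanded when the call began, along the tool's axes at that moment; what a row does not reach only later rows make up. Full scale, the value 1, is 10 cm for a shift and 45 degrees for a turn. A row lasts 1/8 s, in which the tool goes at most 62.5 mm and 10.7 degrees, less where a joint would pass 70% of its speed; a pose out of reach is approached as far as the arm can. A call with a number of a shift or a turn outside -1 to 1 is refused whole. A call with a gripper value outside its range is refused whole. The fingers move at their own pace and stop on an object; FORCE is the grip in N (left out, the last holds). Time passes only in rows, so rows that repeat a pose let the fingers close, or fill a call up. It gives the time, the measured TCP pose, the force, the opening and the grip force at its end, in the units of the state.
- robot.observe(): the state, without advancing time (a new reading comes with each control period).
- cams.camera(name): name is "scene" or "top" or "wrist"; returns (picture, depth): 480x640x3 uint8, red, green, blue; 480x640 float32, m along the optical axis (not along the pixel's ray), 0 where there is no reading.
- cams.camera_params(name): a dict with "mtx" (3x3 intrinsics, pixels), "rvec" (rotation vector, rad) and "tvec" (3), from world to camera coordinates, as OpenCV has them; the wrist camera has in their place "mount" (4x4, takes a point from camera to tool coordinates, whose origin is the TCP and whose axes are the flange's). Camera axes: x right, y down, z forward; pixel columns grow to the right and rows downward; lengths in m; the calibration is good to about 2 mm. A picture is of the moment at which its call begins: read the wrist's pose just before it. camera_params takes no time and is no camera call.
- order.finish_job(): hands the job in; it is judged then, once.
The state is a dict: "time_s": time; "qpos": joint angles; "joint_velocities": joint speeds; "joint_torque": joint torques, N m; "position": TCP position; "tcp_rot": TCP orientation; "force": force on the tool from outside, world axes, zero at the start; "ft_torque": the same for the moment, N m; "width": finger opening in m; "gripper_force": force on a finger pad.
Only numpy, scipy, OpenCV 4.12 (cv2) and the standard library are available. Lean on these libraries where they do the work, as an engineer would, in place of code of your own. Each camera call takes 0.05 s, during which the arm holds its last target. There are 200 camera calls.

## Working session

There is one attempt and no reset: what is moved stays moved. The work goes in short steps, Python scripts to look and compute and a shell command to move; the robot and the scene stay as the last step left them, time stands still between calls to the robot, and variables do not carry over. Pictures are saved under pics/ and viewed, at most 10 in all, crops included, and the job is handed in when it is done.

```bash
mkdir -p pics; ls
python3 - <<'E'
from bench import robot,cams,order
import cv2,numpy as np
s=robot.observe();print(s['time_s'],s['position'],np.round(s['tcp_rot'],3),s['width'])
for n in("top","scene"):
    p,d=cams.camera(n);cv2.imwrite(f"pics/{n}0.png",p[:,:,::-1]);np.save(f"pics/{n}0.npy",d)
    print(n,{k:np.round(v,4).tolist() for k,v in cams.camera_params(n).items()})
print(cams.camera_params("wrist"))
E
```

```text
pics
0.0 [0.17187302 0.62619454 0.24926442] [[-0.964  0.265 -0.001]
 [ 0.265  0.964 -0.002]
 [ 0.    -0.002 -1.   ]] 0.08536945970646984
top {'mtx': [[525.0066, 0.0, 321.6064], [0.0, 525.0066, 238.7163], [0.0, 0.0, 1.0]], 'rvec': [2.1305, -2.1411, 0.2167], 'tvec': [-0.0155, 0.5412, 1.2497]}
scene {'mtx': [[467.1247, 0.0, 319.6904], [0.0, 467.1247, 237.1357], [0.0, 0.0, 1.0]], 'rvec': [1.9937, 1.7582, -0.5068], 'tvec': [-0.054, -0.4309, 1.5214]}
{'mtx': array([[360.74920245,   0.        , 324.45981152],
       [  0.        , 360.74920245, 239.7386665 ],
       [  0.        ,   0.        ,   1.        ]]), 'mount': array([[-6.70125800e-04, -9.63572788e-01, -2.67445384e-01,
         6.79322306e-02],
       [ 9.99998630e-01, -1.05045213e-03,  1.27899835e-03,
         1.39543586e-04],
       [-1.51334658e-03, -2.67444160e-01,  9.63572172e-01,
        -1.23761093e-01],
       [ 0.00000000e+00,  0.00000000e+00,  0.00000000e+00,
         1.00000000e+00]])}
```

View pics/top0.png

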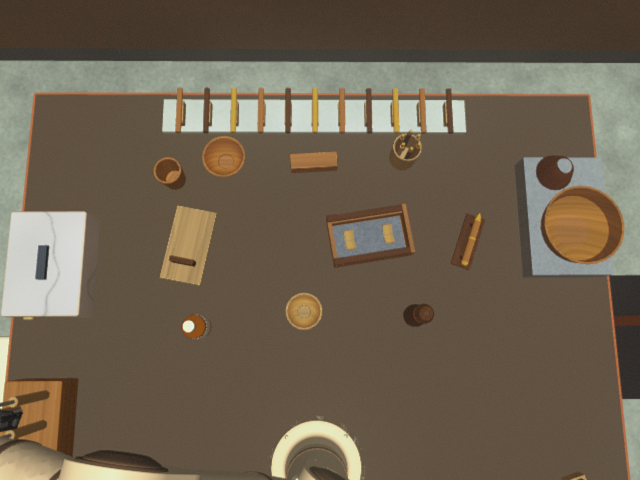

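View pics/scene0.png

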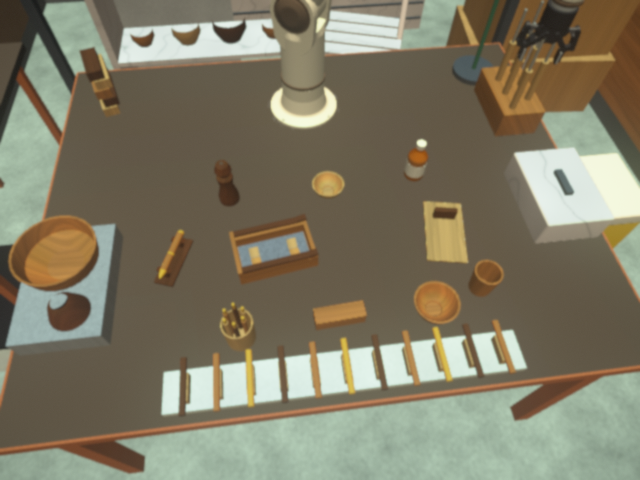

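The top view shows the case at about (370,236), the lid at (188,245) with its crossbar at (182,261), the pen on its rest at (468,241), and the mill at (424,314). The scene view agrees. I'll enlarge these and measure them.

```bash
cat > h.py <<'E'
import numpy as np,cv2
from bench import robot,cams,order
def ray(n,uv,z):
    P=cams.camera_params(n);R,_=cv2.Rodrigues(np.array(P['rvec'],float));t=np.array(P['tvec'],float).ravel()
    u=cv2.undistortPoints(np.array(uv,float).reshape(-1,1,2),np.array(P['mtx']),None).reshape(-1,2)
    d=np.c_[u,np.ones(len(u))]@R; o=-R.T@t
    return o+d*((z-o[2])/d[:,2])[:,None]
def wray(uv,z,s,P):
    M=np.eye(4);M[:3,:3]=s['tcp_rot'];M[:3,3]=s['position'];T=M@P['mount']
    u=cv2.undistortPoints(np.array(uv,float).reshape(-1,1,2),np.array(P['mtx']),None).reshape(-1,2)
    d=np.c_[u,np.ones(len(u))]@T[:3,:3].T;o=T[:3,3]
    return o+d*((z-o[2])/d[:,2])[:,None]
E
python3 - <<'E'
from h import *
p=cv2.imread("pics/top0.png")
c=[cv2.resize(p[y:y+h,x:x+w],None,fx=k,fy=k,interpolation=cv2.INTER_CUBIC) for x,y,w,h,k in((320,198,100,75,5),(150,200,75,90,4),(440,205,50,70,4))]
o=np.zeros((600,800,3),np.uint8)
o[:375,:500]=c[0];o[:360,500:800]=c[1];o[320:600,500:700]=0;o[380-0:380+220,0:200]=c[2][:220]
cv2.imwrite("pics/crop0.png",o)
d=np.load("pics/top0.npy")
print(ray("top",[[370,236],[188,245],[182,261],[468,241],[424,314]],.03))
E
```

```text
[[ 0.55129578 -0.14060818  0.03      ]
 [ 0.52980048  0.31469931  0.03      ]
 [ 0.48960525  0.32793396  0.03      ]
 [ 0.53771958 -0.38825566  0.03      ]
 [ 0.35585634 -0.26901116  0.03      ]]
```

View pics/crop0.png

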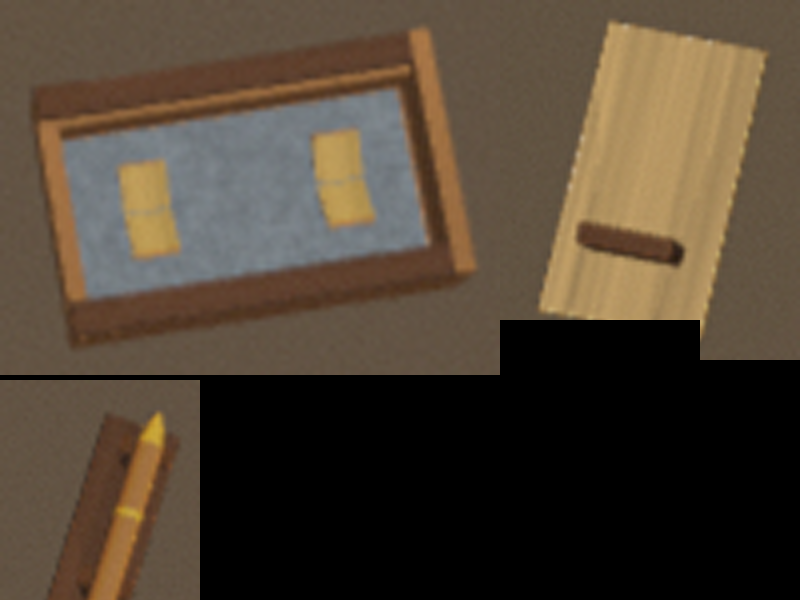

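The crops show that the case's low open end is on the left (+y world side) and its stop wall is on the right. The two pale notches are at crop (150,208) and (342,178). The lid's bar sits towards the bottom of the image, so lid +x points up. The pen's nib also points up. Next, colour masks for poses.

Run:
```python
from h import *
p=cv2.imread("pics/top0.png");hsv=cv2.cvtColor(p,cv2.COLOR_BGR2HSV)
def comps(lo,hi,box,mn):
    x,y,w,h=box;m=cv2.inRange(hsv,lo,hi);k=np.zeros_like(m);k[y:y+h,x:x+w]=m[y:y+h,x:x+w]
    cs,_=cv2.findContours(k,cv2.RETR_EXTERNAL,cv2.CHAIN_APPROX_NONE)
    return [c for c in cs if cv2.contourArea(c)>mn]
for q in((188,225),(155,220),(471,235),(467,250),(350,240),(389,234),(370,236)):print(q,hsv[q[1],q[0]])
def rep(name,c,z):
    b=cv2.boxPoints(cv2.minAreaRect(c));w=ray("top",b,z)[:,:2]
    e=[w[1]-w[0],w[2]-w[1]];L=max(e,key=np.linalg.norm)
    print(name,cv2.contourArea(c),w.mean(0).round(4),"size",np.round([np.linalg.norm(v) for v in e],4),"ang",np.degrees(np.arctan2(L[1],L[0])).round(1)%180)
for c in comps((15,60,110),(30,255,255),(150,195,75,100),300):rep("lid",c,.006)
for c in comps((10,120,110),(32,255,255),(445,205,50,70),60):rep("pen",c,.037)
for c in comps((15,80,130),(32,255,255),(335,215,70,45),30):rep("notch",c,.015)
for c in comps((0,80,0),(14,255,255),(320,198,100,75),1000):rep("case",c,.057)
```

```text
(188, 225) [ 18 118 182]
(155, 220) [17 84 97]
(471, 235) [ 16 176 154]
(467, 250) [ 16 161 158]
(350, 240) [ 20 113 171]
(389, 234) [ 20 128 179]
(370, 236) [105  23 135]
lid 3037.0 [0.5353 0.3204] size [0.1968 0.1091] ang 169.7
pen 321.0 [ 0.5425 -0.3959] size [0.1413 0.0189] ang 160.1
notch 150.0 [ 0.5454 -0.0887] size [0.0238 0.049 ] ang 9.5
notch 147.5 [ 0.5611 -0.1883] size [0.0246 0.0491] ang 8.699999999999989
case 4093.5 [ 0.5505 -0.1387] size [0.2115 0.1408] ang 100.0
```

```bash
python3 -m handwheel '[[1,[-0.15,-0.1,0],0],[1,[-0.3,-0.2,0],0],[1,[-0.45,-0.3,0],0],[1,[-0.6,-0.4,0],0],[1,[-0.75,-0.5,0],0],[1,[-0.9,-0.6,0],0],[1,[-1,-0.69,0],0],[1,[-1,-0.69,0],0]]'
```

```text
time_s: 1.1
position: [0.2512, 0.5328, 0.2503]
tcp_rot: [[-0.964, 0.266, 0.0], [0.266, 0.964, -0.0], [-0.0, -0.0, -1.0]]
force: [0.3, 0.0, 0.0]
width: 0.0857
gripper_force: 0.0
```

```bash
for i in 1; do :; done
python3 -m handwheel '[[1,[-0.15,-0.1,0],0],[1,[-0.3,-0.2,0],0],[1,[-0.45,-0.3,0],0],[1,[-0.6,-0.4,0],0],[1,[-0.75,-0.5,0],0],[1,[-0.9,-0.6,0],0],[1,[-1,-0.69,0],0],[1,[-1,-0.69,0],0]]' >/dev/null
python3 -m handwheel '[[1,[-0.15,-0.1,0],0],[1,[-0.3,-0.2,0],0],[1,[-0.45,-0.3,0],0],[1,[-0.6,-0.4,0],0],[1,[-0.75,-0.5,0],0],[1,[-0.9,-0.6,0],0],[1,[-1,-0.69,0],0],[1,[-1,-0.69,0],0]]' >/dev/null
python3 -m handwheel '[[1,[-0.15,-0.1,0],0],[1,[-0.3,-0.2,0],0],[1,[-0.45,-0.3,0],0],[1,[-0.6,-0.4,0],0],[1,[-0.75,-0.5,0],0],[1,[-0.9,-0.6,0],0],[1,[-1,-0.69,0],0],[1,[-1,-0.69,0],0]]'
cat > snap.py <<'E'
import sys,pickle
from h import *
s=robot.observe();p,d=cams.camera("wrist");n=sys.argv[1]
cv2.imwrite(f"pics/{n}.png",p[:,:,::-1]);pickle.dump((s,d,cams.camera_params("wrist")),open(f"pics/{n}.pkl","wb"))
E
python3 snap.py wlid
python3 -m handwheel '[[1,[-0.05,-0.15,0],0],[1,[-0.1,-0.3,0],0],[1,[-0.15,-0.45,0],0],[1,[-0.2,-0.6,0],0],[1,[-0.25,-0.75,0],0],[1,[-0.3,-0.9,0],0],[1,[-0.35,-1,0],0],[1,[-0.35,-1,0],0]]' >/dev/null
python3 -m handwheel '[[1,[-0.05,-0.15,0],0],[1,[-0.1,-0.3,0],0],[1,[-0.15,-0.45,0],0],[1,[-0.2,-0.6,0],0],[1,[-0.25,-0.75,0],0],[1,[-0.3,-0.9,0],0],[1,[-0.35,-1,0],0],[1,[-0.35,-1,0],0]]' >/dev/null
python3 -m handwheel '[[1,[-0.05,-0.15,0],0],[1,[-0.1,-0.3,0],0],[1,[-0.15,-0.45,0],0],[1,[-0.2,-0.6,0],0],[1,[-0.25,-0.75,0],0],[1,[-0.3,-0.9,0],0],[1,[-0.35,-1,0],0],[1,[-0.35,-1,0],0]]'
python3 snap.py wcase
```

```text
time_s: 4.1
position: [0.4854, 0.2535, 0.2502]
tcp_rot: [[-0.964, 0.267, -0.0], [0.267, 0.964, -0.0], [-0.0, -0.0, -1.0]]
force: [-0.4, 0.7, 0.6]
width: 0.0852
gripper_force: 0.0
time_s: 7.15
position: [0.5067, -0.0633, 0.2502]
tcp_rot: [[-0.964, 0.266, -0.0], [0.266, 0.964, -0.0], [-0.0, -0.0, -1.0]]
force: [-0.1, 0.3, 0.6]
width: 0.0856
gripper_force: 0.0
```

```bash
python3 -m handwheel '[[1,[-0.05,-0.15,0],0],[1,[-0.1,-0.3,0],0],[1,[-0.15,-0.45,0],0],[1,[-0.2,-0.6,0],0],[1,[-0.25,-0.75,0],0],[1,[-0.3,-0.9,0],0],[1,[-0.35,-1,0],0],[1,[-0.35,-1,0],0]]' >/dev/null
python3 -m handwheel '[[1,[-0.05,-0.15,0],0],[1,[-0.1,-0.3,0],0],[1,[-0.15,-0.45,0],0],[1,[-0.2,-0.6,0],0],[1,[-0.25,-0.75,0],0],[1,[-0.3,-0.9,0],0],[1,[-0.35,-1,0],0],[1,[-0.35,-1,0],0]]'
python3 snap.py wpen
python3 - <<'E'
from h import *
o=np.zeros((600,800,3),np.uint8)
for i,n in enumerate(("wlid","wcase","wpen")):
    o[(i//2)*300:(i//2)*300+300,(i%2)*400:(i%2)*400+400]=cv2.resize(cv2.imread(f"pics/{n}.png"),(400,300),interpolation=cv2.INTER_AREA)
cv2.imwrite("pics/w3.png",o)
E
```

```text
time_s: 9.2
position: [0.5211, -0.2747, 0.2502]
tcp_rot: [[-0.964, 0.266, -0.0], [0.266, 0.964, -0.0], [0.0, -0.0, -1.0]]
force: [-0.1, 0.7, -0.5]
width: 0.0854
gripper_force: 0.0
```

View pics/w3.png

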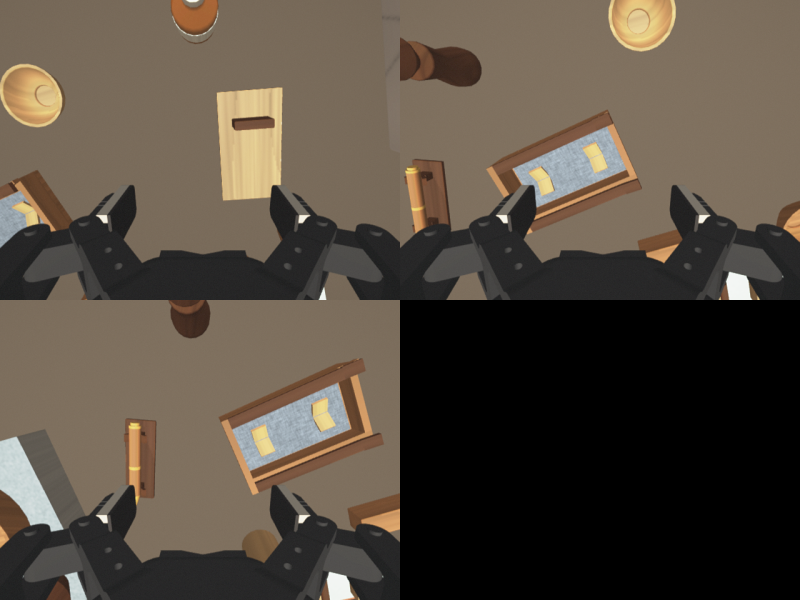

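In the wrist views the lid is unobstructed at (250,143) with its bar at (253,124). The case notches are visible in tiles 2 and 3. The pen is at (134,462) in tile 3, with its nib near a finger. The flared open end of the case is confirmed on the +y side. Now to measure.

```bash
cat > m.py <<'E'
import pickle
from h import *
def comps(n,lo,hi,box,mn):
    hsv=cv2.cvtColor(cv2.imread(f"pics/{n}.png"),cv2.COLOR_BGR2HSV)
    x,y,w,h=box;m=cv2.inRange(hsv,lo,hi);k=np.zeros_like(m);k[y:y+h,x:x+w]=m[y:y+h,x:x+w]
    cs,_=cv2.findContours(k,cv2.RETR_EXTERNAL,cv2.CHAIN_APPROX_NONE)
    return [c for c in cs if cv2.contourArea(c)>mn]
def rep(n,name,c,z):
    s,d,P=pickle.load(open(f"pics/{n}.pkl","rb"))
    w=wray(c.reshape(-1,2),z,s,P)[:,:2]
    r=cv2.minAreaRect((w*1000).astype(np.float32));b=cv2.boxPoints(r)
    e=[b[1]-b[0],b[2]-b[1]];L=max(e,key=np.linalg.norm)
    print(n,name,np.round(r[0],1),"size",np.round(r[1],1),"ang",np.degrees(np.arctan2(L[1],L[0])).round(1)%180)
E
python3 - <<'E'
from m import *
for c in comps("wlid",(15,60,110),(30,255,255),(330,120,140,220),3000):rep("wlid","lid",c,.006)
for c in comps("wlid",(0,60,0),(14,255,130),(350,170,110,50),200):rep("wlid","bar",c,.041)
for n,b in(("wcase",(200,200,170,130)),("wpen",(370,150,200,120))):
    for c in comps(n,(17,60,140),(32,255,255),b,150):rep(n,"notch",c,.016)
for c in comps("wpen",(10,110,110),(32,255,255),(185,180,60,150),200):rep("wpen","pen",c,.037)
E
```

```text
wlid lid [539.6 325.7] size [155.2 239.1] ang 164.7
wlid bar [489.1 330.2] size [61.8 16.8] ang 78.9
wcase notch [ 562.8 -185.5] size [48.5 28.8] ang 8.6
wcase notch [547.  -86.5] size [48.1 25.7] ang 9.1
wpen notch [ 563.1 -184.4] size [48.8 25.5] ang 9.0
wpen notch [547.3 -85.2] size [48.9 28.8] ang 8.7
wpen pen [ 542.1 -385. ] size [ 43.6 143. ] ang 161.1
```

```bash
python3 -m handwheel '[[1,[-0.08,-0.15,0],0],[1,[-0.16,-0.3,0],0],[1,[-0.24,-0.45,0.1],0.02],[1,[-0.32,-0.6,0.3],0.04],[1,[-0.4,-0.75,0.5],0.06],[1,[-0.48,-0.9,0.7],0.09],[1,[-0.53,-1,0.8],0.09],[1,[-0.53,-1,0.8],0.09]]'
python3 snap.py wpen2
python3 - <<'E'
from m import *
for c in comps("wpen2",(14,120,120),(32,255,255),(0,0,640,330),300):
    print(cv2.boundingRect(c));rep("wpen2","pen",c,.037)
E
```

```text
time_s: 10.25
position: [0.5448, -0.3852, 0.1688]
tcp_rot: [[-0.943, 0.333, -0.002], [0.333, 0.943, 0.001], [0.002, -0.0, -1.0]]
force: [0.4, -0.5, 0.2]
width: 0.0855
gripper_force: 0.0
(301, 138, 28, 187)
wpen2 pen [ 543.5 -391.9] size [ 18.6 140.7] ang 160.1
(519, 109, 121, 172)
wpen2 pen [ 572.4 -197.6] size [135.   53.5] ang 8.9
```

View pics/wpen2.png

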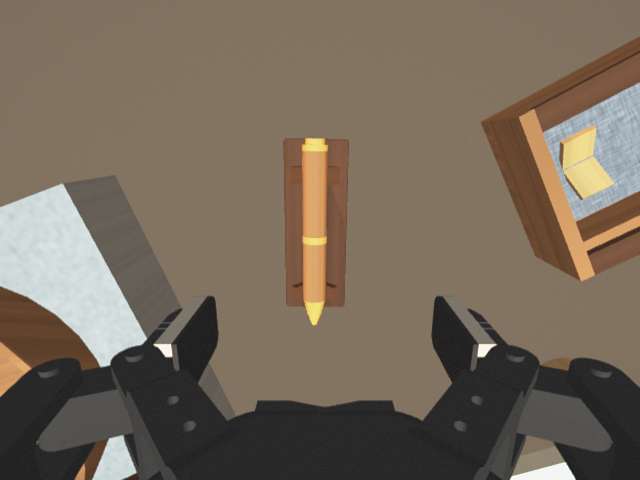

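The pen is centred at pixel (314,232) with the nib towards the robot hand, and nothing obstructs it. I'll descend and grip it.

```bash
python3 -m handwheel '[[0.5,[-0.01,-0.07,0.15],0.01],[0.2,[-0.01,-0.07,0.3],0.01],[0.2,[-0.01,-0.07,0.45],0.01],[0.2,[-0.01,-0.07,0.6],0.01],[0.2,[-0.01,-0.07,0.75],0.01],[0.2,[-0.01,-0.07,0.85],0.01],[0.2,[-0.01,-0.07,0.95],0.01],[0.2,[-0.01,-0.07,1],0.01]]' 40
python3 -m handwheel '[[0.2,[0,0,0.1],0],[0.2,[0,0,0.2],0],[0.2,[0,0,0.22],0],[-1,[0,0,0.22],0],[-1,[0,0,0.22],0],[-1,[0,0,0.22],0],[-1,[0,0,0.22],0],[-1,[0,0,0.22],0]]' 40
```

```text
time_s: 11.3
position: [0.5443, -0.3909, 0.0696]
tcp_rot: [[-0.941, 0.339, -0.0], [0.339, 0.941, 0.0], [0.001, 0.0, -1.0]]
force: [-0.0, -0.1, -0.2]
width: 0.0514
gripper_force: 0.0
time_s: 12.3
position: [0.5442, -0.3928, 0.049]
tcp_rot: [[-0.94, 0.34, 0.001], [0.34, 0.94, -0.002], [-0.001, -0.002, -1.0]]
force: [-1.9, -4.7, 3.4]
width: 0.0161
gripper_force: 40.7
```

```bash
python3 -m handwheel '[[-1,[0,0,-0.15],0],[-1,[0,0,-0.3],0],[-1,[0,0,-0.5],0],[-1,[0.05,0.15,-0.7],0.1],[-1,[0.1,0.35,-0.8],0.3],[-1,[0.2,0.6,-0.8],0.5],[-1,[0.25,0.8,-0.8],0.7],[-1,[0.31,1,-0.8],0.9]]'
python3 - <<'E'
from h import *
s=robot.observe();R=np.array(s['tcp_rot']);print(R.T@(np.array([.5548,-.1365,.13])-s['position']),np.degrees(np.arctan2(R[1,0],R[0,0])),s['qpos'])
E
```

```text
time_s: 13.3
position: [0.55, -0.2852, 0.1298]
tcp_rot: [[-0.491, 0.871, 0.002], [0.871, 0.491, 0.0], [-0.001, 0.002, -1.0]]
force: [-0.8, -0.3, 0.1]
width: 0.0163
gripper_force: 40.3
[ 0.1271659   0.07717811 -0.00014451] 119.40647180684078 [ 0.2547471   0.5568635   0.24214347  1.74557495 -0.16977103  0.85805406
  1.08610844]
```

```bash
python3 -m handwheel '[[-1,[0.15,0.1,0],0.1],[-1,[0.3,0.2,0],0.2],[-1,[0.45,0.3,0],0.35],[-1,[0.6,0.4,0],0.45],[-1,[0.75,0.5,0],0.45],[-1,[0.9,0.6,0],0.45],[-1,[1,0.7,0],0.45],[-1,[1,0.7,0],0.45]]'
python3 snap.py wc2
python3 - <<'E'
from m import *
s=robot.observe();R=np.array(s['tcp_rot']);print(R.T@(np.array([.5548,-.1365,.13])-s['position']),np.degrees(np.arctan2(R[1,0],R[0,0])))
for c in comps("wc2",(17,60,140),(32,255,255),(0,0,640,400),150):rep("wc2","notch",c,.016)
E
```

```text
time_s: 14.3
position: [0.5612, -0.1631, 0.1283]
tcp_rot: [[-0.166, 0.986, 0.0], [0.986, 0.166, 0.001], [0.001, 0.0, -1.0]]
force: [0.5, -0.6, -0.6]
width: 0.016
gripper_force: 40.3
[ 0.02867716 -0.00133532 -0.00166303] 99.49114322259223
wc2 notch [ 570.5 -218.1] size [28.3 13.3] ang 11.1
wc2 notch [ 543.8 -189.7] size [11.9 26.2] ang 98.6
wc2 notch [546.  -90.1] size [47.3 32.7] ang 8.8
```

View pics/wc2.png

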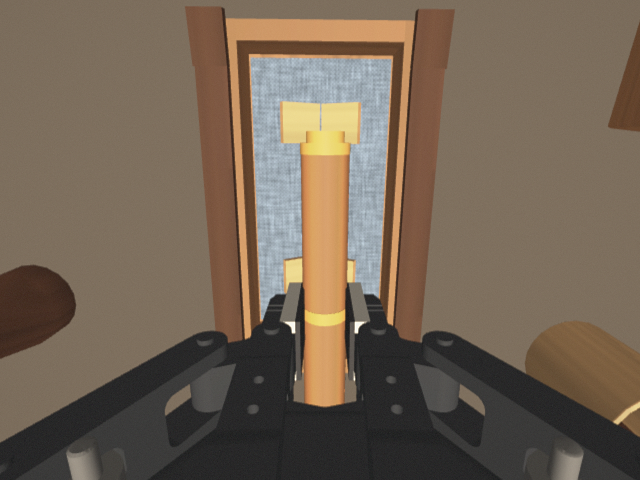

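The pen is held in line, with its axis at pixel column 325. The notch seam is at (320.5,120) and the case end wall spans columns 228–413. I'll compute the lateral offset.

Run:
```python
from m import *
s,d,P=pickle.load(open("pics/wc2.pkl","rb"));R=np.array(s['tcp_rot'])
for uv,z in(([320.5,104],.0105),([320.5,142],.0105),([281,103],.0235),([359.5,104],.0235),([281,143],.0235),([359.5,143],.0235),([228,38],.042),([413,38],.042)):
    w=wray([uv],z,s,P)[0];print(uv,w.round(4),(R.T@(w-s['position'])).round(4))
```

```text
[320.5, 104] [ 0.5439 -0.0749  0.0105] [ 0.0899 -0.0025  0.1179]
[320.5, 142] [ 0.5476 -0.0977  0.0105] [ 0.0668 -0.0026  0.1179]
[281, 103] [ 0.5209 -0.0794  0.0235] [ 0.0892 -0.0259  0.1049]
[359.5, 104] [ 0.5671 -0.0722  0.0235] [0.0887 0.0209 0.1049]
[281, 143] [ 0.524  -0.1022  0.0235] [ 0.0662 -0.0266  0.1049]
[359.5, 143] [ 0.5714 -0.0942  0.0235] [0.0662 0.0214 0.1049]
[228, 38] [ 0.4916 -0.0537  0.042 ] [ 0.1195 -0.0505  0.0864]
[413, 38] [ 0.5871 -0.0376  0.042 ] [0.1194 0.0464 0.0864]
```

```bash
python3 -m handwheel '[[-1,[0.1,-0.02,0],0],[-1,[0.2,-0.023,0.1],0],[-1,[0.28,-0.023,0.25],0],[-1,[0.28,-0.023,0.4],0],[-1,[0.28,-0.023,0.55],0],[-1,[0.28,-0.023,0.65],0],[-1,[0.28,-0.023,0.75],0],[-1,[0.28,-0.023,0.8],0]]'
python3 -m handwheel '[[-1,[0,0,0.05],0],[-1,[0,0,0.1],0],[-1,[0,0,0.13],0],[-1,[0,0,0.13],0],[-0.3,[0,0,0.13],0],[-0.3,[0,0,0.13],0],[-0.3,[0,0,0.13],0],[-0.3,[0,0,0.13],0]]'
```

```text
time_s: 15.35
position: [0.5535, -0.1378, 0.0476]
tcp_rot: [[-0.163, 0.987, -0.001], [0.987, 0.163, 0.0], [0.0, -0.001, -1.0]]
force: [0.1, -0.7, -0.4]
width: 0.0164
gripper_force: 40.3
time_s: 16.35
position: [0.5538, -0.1377, 0.0354]
tcp_rot: [[-0.164, 0.987, 0.0], [0.987, 0.164, -0.0], [-0.0, 0.0, -1.0]]
force: [0.3, 0.5, 0.1]
width: 0.0298
gripper_force: 0.0
```

```bash
python3 -m handwheel '[[-0.3,[0,0,-0.1],0],[-0.3,[0,0,-0.2],0],[-0.3,[0,0,-0.3],0],[-0.3,[0,0,-0.45],0],[-0.3,[0,0,-0.6],0],[-0.3,[0,0,-0.75],0],[-0.3,[0,0,-0.9],0],[-0.3,[0,0,-1],0]]'
python3 snap.py wc3
python3 - <<'E'
from m import *
for c in comps("wc3",(14,120,120),(32,255,255),(0,0,640,480),800):print(cv2.boundingRect(c));rep("wc3","pen?",c,.021)
E
```

```text
time_s: 17.35
position: [0.5541, -0.1377, 0.1366]
tcp_rot: [[-0.164, 0.987, 0.001], [0.987, 0.164, -0.0], [-0.0, 0.001, -1.0]]
force: [0.2, 0.1, -0.1]
width: 0.0296
gripper_force: 0.0
(272, 385, 106, 14)
wc3 pen? [ 573.9 -256.9] size [82.2 11.9] ang 9.3
(536, 345, 104, 81)
wc3 pen? [ 779.9 -215.4] size [ 32.2 109.2] ang 153.3
(305, 135, 34, 198)
wc3 pen? [ 551.4 -137.1] size [ 21.7 140.2] ang 98.7
(238, 77, 175, 225)
wc3 pen? [ 549.2 -107.6] size [106.9 149.3] ang 99.2
```

View pics/wc3.png

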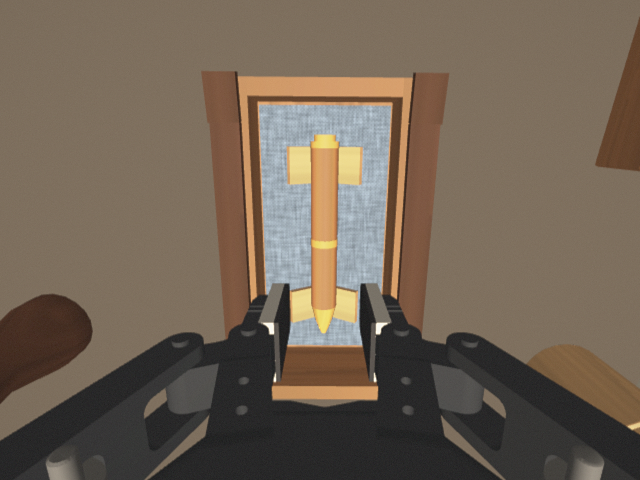

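The pen lies bedded on both notches, from (324,140) to (324,332). The far open end's lips span columns 205–447. Next I'll fix the case centreline from this view and travel to the lid.

```bash
python3 - <<'E'
from m import *
s,d,P=pickle.load(open("pics/wc3.pkl","rb"));R=np.array(s['tcp_rot'])
for uv,z in(([204.5,73],.061),([447,74],.061),([240,97],.042),([411.5,97],.042),([239,78],.042),([412,79],.042),([221.5,250],.057),([430,250],.057)):
    w=wray([uv],z,s,P)[0];print(uv,w.round(4),(R.T@(w-s['position'])).round(4))
E
python3 -m handwheel '[[0,[0.1,0,-0.1],0],[0.5,[0.2,0,-0.2],0],[0.5,[0.3,0,-0.3],0.05],[0.5,[0.45,0,-0.4],0.1],[0.5,[0.6,0.01,-0.5],0.2],[0.5,[0.75,0.02,-0.6],0.3],[0.5,[0.9,0.03,-0.65],0.4],[0.5,[1,0.03,-0.65],0.46]]'
```

```text
[204.5, 73] [ 0.4775 -0.0482  0.061 ] [ 0.1008 -0.061   0.0755]
[447, 74] [ 0.5993 -0.0286  0.061 ] [0.1003 0.0623 0.0756]
[240, 97] [ 0.4921 -0.0553  0.042 ] [ 0.0915 -0.0478  0.0945]
[411.5, 97] [ 0.5878 -0.0395  0.042 ] [0.0914 0.0493 0.0946]
[239, 78] [ 0.4905 -0.0455  0.042 ] [ 0.1014 -0.0477  0.0945]
[412, 79] [ 0.586  -0.0303  0.042 ] [0.1008 0.0489 0.0946]
[221.5, 250] [ 0.4933 -0.1422  0.057 ] [ 0.0056 -0.0607  0.0795]
[430, 250] [ 0.6146 -0.1222  0.057 ] [0.0054 0.0621 0.0796]
time_s: 18.4
position: [0.5403, -0.0365, 0.201]
tcp_rot: [[0.196, 0.981, 0.001], [0.981, -0.196, 0.001], [0.001, 0.0, -1.0]]
force: [0.2, -0.5, 0.2]
width: 0.0642
gripper_force: 0.0
```

```bash
python3 -m handwheel '[[0.5,[0.15,-0.06,0],0],[0.5,[0.3,-0.12,0],0],[0.5,[0.45,-0.18,0],0],[0.5,[0.6,-0.24,0],0],[0.5,[0.75,-0.3,0],0],[0.5,[0.9,-0.36,0],0],[0.5,[1,-0.4,0],0],[0.5,[1,-0.4,0],0]]'>/dev/null
python3 -m handwheel '[[0.5,[0.15,-0.06,0],0],[0.5,[0.3,-0.12,0],0],[0.5,[0.45,-0.18,0],0],[0.5,[0.6,-0.24,0],0],[0.5,[0.75,-0.3,0],0],[0.5,[0.9,-0.36,0],0],[0.5,[1,-0.4,0],0],[0.5,[1,-0.4,0],0]]' >/dev/null
python3 -m handwheel '[[0.5,[0.15,-0.06,0],0],[0.5,[0.3,-0.12,0.1],0],[0.5,[0.45,-0.18,0.2],0],[0.5,[0.6,-0.24,0.3],0],[0.5,[0.75,-0.3,0.4],0],[0.5,[0.9,-0.36,0.45],0],[0.5,[1,-0.4,0.5],0],[0.5,[1,-0.4,0.5],0]]'
python3 snap.py wl2
python3 - <<'E'
from m import *
for c in comps("wl2",(15,60,110),(30,255,255),(0,0,640,480),5000):rep("wl2","lid",c,.006)
for c in comps("wl2",(0,60,0),(14,255,140),(0,0,640,480),500):print(cv2.boundingRect(c));rep("wl2","bar",c,.041)
E
```

```text
time_s: 21.4
position: [0.4809, 0.2802, 0.1499]
tcp_rot: [[0.194, 0.981, -0.001], [0.981, -0.194, -0.0], [-0.0, -0.001, -1.0]]
force: [0.1, -0.2, 1.2]
width: 0.0641
gripper_force: 0.0
wl2 lid [471.3 276.1] size [327.7 568.1] ang 169.6
(14, 248, 119, 97)
wl2 bar [302.1 277.1] size [83.9 67.1] ang 20.0
(116, 225, 55, 61)
wl2 bar [365.2 300.1] size [21.8 48.2] ang 110.1
(316, 116, 22, 95)
wl2 bar [492.1 331.9] size [58.3 13.1] ang 78.5
(588, 0, 52, 95)
wl2 bar [669.3 361.9] size [29.2 51. ] ang 91.8
```

View pics/wl2.png

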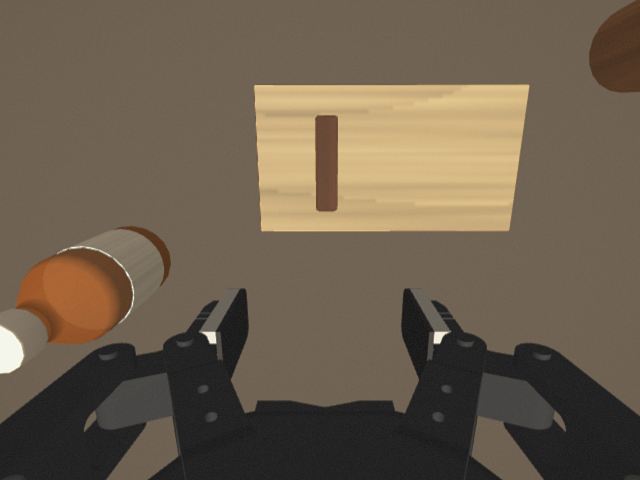

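The view shows the lid with corners (254,85), (529,85), (510,231) and (261,231). Its bar runs from (327,116) to (327,211).

Run:
```python
from m import *
s,d,P=pickle.load(open("pics/wl2.pkl","rb"));R=np.array(s['tcp_rot'])
for uv,z in(([254,85],.006),([529,85],.006),([510,231.5],.006),([261,231.5],.006),([327,116],.041),([327,211.5],.041),([315.5,164],.041),([338,164],.041)):
    w=wray([uv],z,s,P)[0];print(uv,w.round(4),(R.T@(w-s['position'])).round(4))
```

```text
[254, 85] [0.4534 0.3921 0.006 ] [ 0.1045 -0.0487  0.1439]
[529, 85] [0.639  0.3552 0.006 ] [0.1044 0.1406 0.1438]
[510, 231.5] [0.6199 0.2531 0.006 ] [0.0004 0.1417 0.1438]
[261, 231.5] [0.4331 0.2902 0.006 ] [ 0.0006 -0.0488  0.1439]
[327, 116] [0.4981 0.3604 0.041 ] [0.0821 0.0014 0.1089]
[327, 211.5] [0.4867 0.3023 0.041 ] [0.0228 0.0014 0.1089]
[315.5, 164] [0.4854 0.3336 0.041 ] [ 0.0533 -0.0059  0.1089]
[338, 164] [0.4994 0.3308 0.041 ] [0.0533 0.0083 0.1089]
```

```bash
python3 -m handwheel '[[0.2,[0.15,0.01,0],0],[0.2,[0.3,0.012,0.1],0],[0.2,[0.45,0.012,0.25],0],[0.2,[0.525,0.012,0.4],0],[0.2,[0.525,0.012,0.55],0],[0.2,[0.525,0.012,0.7],0],[0.2,[0.525,0.012,0.85],0],[0.2,[0.525,0.012,1],0]]' 80
python3 -m handwheel '[[0.2,[0,0,0.1],0],[0.2,[0,0,0.18],0],[0.2,[0,0,0.19],0],[-1,[0,0,0.19],0],[-1,[0,0,0.19],0],[-1,[0,0,0.19],0],[-1,[0,0,0.19],0],[-1,[0,0,0.19],0]]' 80
```

```text
time_s: 22.45
position: [0.4929, 0.33, 0.0493]
tcp_rot: [[0.196, 0.981, -0.0], [0.981, -0.196, -0.0], [-0.0, -0.0, -1.0]]
force: [-0.0, 0.6, -0.1]
width: 0.0512
gripper_force: 0.0
time_s: 23.45
position: [0.4933, 0.3307, 0.0321]
tcp_rot: [[0.196, 0.981, 0.001], [0.981, -0.196, 0.001], [0.001, 0.001, -1.0]]
force: [-1.7, -0.5, 5.5]
width: 0.0131
gripper_force: 79.2
```

```bash
python3 -m handwheel '[[-1,[0,0,-0.1],0],[-1,[0,0,-0.2],0],[-1,[0,0,-0.3],0],[-1,[-0.1,0.03,-0.45],0],[-1,[-0.25,0.08,-0.6],0.1],[-1,[-0.4,0.12,-0.75],0.2],[-1,[-0.6,0.18,-0.85],0.3],[-1,[-0.8,0.24,-0.9],0.4]]'
python3 - <<'E'
from h import *
s=robot.observe();R=np.array(s['tcp_rot']);print(R.T@(np.array([.5127,.1151,.12])-s['position']),np.degrees(np.arctan2(R[1,1],R[0,1]))+80.57,s['qpos'])
E
```

```text
time_s: 24.45
position: [0.5012, 0.246, 0.1226]
tcp_rot: [[0.493, 0.87, 0.001], [0.87, -0.493, 0.001], [0.001, 0.001, -1.0]]
force: [-0.1, -0.3, -2.3]
width: 0.0129
gripper_force: 78.3
[-0.10827185  0.07446507  0.00252147] 51.05828345873326 [-0.769517    0.48405159  0.33446227  1.90805551 -0.21852443  0.78314808
 -0.83030808]
```

```bash
python3 -m handwheel '[[-1,[-0.1,0.1,0],0.1],[-1,[-0.25,0.2,0],0.25],[-1,[-0.4,0.3,0],0.4],[-1,[-0.55,0.4,0],0.55],[-1,[-0.7,0.5,0],0.7],[-1,[-0.85,0.6,0],0.85],[-1,[-1,0.7,0],1],[-1,[-1,0.75,0],1]]'
python3 - <<'E'
from h import *
s=robot.observe();R=np.array(s['tcp_rot']);print(R.T@(np.array([.5127,.1151,.0765])-s['position']),np.degrees(np.arctan2(R[1,1],R[0,1]))+80.57)
E
```

```text
time_s: 25.45
position: [0.517, 0.1212, 0.1214]
tcp_rot: [[0.963, 0.268, -0.0], [0.268, -0.963, -0.001], [-0.001, 0.001, -1.0]]
force: [-0.2, -0.7, -1.5]
width: 0.0125
gripper_force: 78.3
[-0.00571297  0.00471029  0.04493565] 6.117261403107776
```

```bash
python3 -m handwheel '[[-1,[-0.03,0.02,0.1],0.05],[-1,[-0.057,0.047,0.2],0.1],[-1,[-0.057,0.047,0.3],0.136],[-1,[-0.057,0.047,0.4],0.136],[-1,[-0.057,0.047,0.45],0.136],[-1,[-0.057,0.047,0.45],0.136],[-1,[-0.057,0.047,0.45],0.136],[-1,[-0.057,0.047,0.45],0.136]]'
python3 snap.py wi1
python3 - <<'E'
from h import *
s=robot.observe();R=np.array(s['tcp_rot']);print(R.T@(np.array([.5127,.1151,.0765])-s['position']),np.degrees(np.arctan2(R[1,1],R[0,1]))+80.57)
p,d=cams.camera("scene");cv2.imwrite("pics/si1.png",p[:,:,::-1])
a=cv2.imread("pics/wi1.png");o=np.zeros((600,800,3),np.uint8);o[:300,:400]=cv2.resize(a,(400,300))
o[:300,400:]=cv2.resize(p[180:330,220:420,::-1],(400,300));o[300:,:400]=cv2.resize(a[240:440,60:327],(400,300))
cv2.imwrite("pics/i1.png",o)
E
```

```text
time_s: 26.45
position: [0.5133, 0.1174, 0.0767]
tcp_rot: [[0.986, 0.167, 0.001], [0.167, -0.986, 0.0], [0.001, -0.0, -1.0]]
force: [-0.9, 0.5, -2.2]
width: 0.013
gripper_force: 78.3
[-0.00093345  0.00216366  0.00015232] 0.15847437690074173
```

View pics/i1.png

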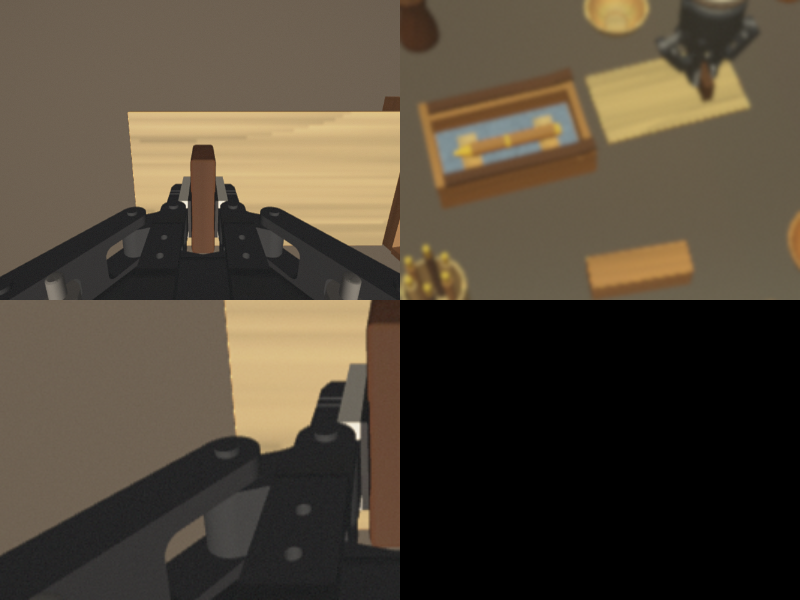

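The lid is held in line with the case, with its front edge just short of the mouth. Its far side edge is at row ~179 in the full wrist picture. I'll check the lateral offset and tilt from that edge.

Run:
```python
from m import *
s,d,P=pickle.load(open("pics/wi1.pkl","rb"));R=np.array(s['tcp_rot'])
hsv=cv2.cvtColor(cv2.imread("pics/wi1.png"),cv2.COLOR_BGR2HSV);m=cv2.inRange(hsv,(15,60,110),(30,255,255))
for u in(230,300,400,500,590):
    v=np.nonzero(m[100:300,u])[0][0]+100;w=wray([[u,v-.5]],s['position'][2]-.026,s,P)[0]
    print(u,v,(R.T@(w-s['position'])).round(4),d[v+4:v+14,u].mean().round(4))
T=np.array(P['mount'])
for u,v in((240,190),(240,230),(500,190),(500,300),(580,200)):
    z=d[v-2:v+3,u-2:u+3].mean();c=np.linalg.inv(P['mtx'])@[u,v,1]*z;print("lid top in tool",(T[:3,:3]@c+T[:3,3]).round(4))
```

```text
230 101 [ 0.0823 -0.0372  0.0261] 0.1893
300 100 [ 0.0826 -0.01    0.0261] 0.1885
400 101 [0.0822 0.029  0.0261] 0.1888
500 102 [0.0818 0.0679 0.026 ] 0.1893
590 108 [0.0796 0.1033 0.026 ] 0.1898
lid top in tool [ 0.0475 -0.0355  0.0257]
lid top in tool [ 0.0304 -0.0365  0.0257]
lid top in tool [0.0473 0.0725 0.0263]
lid top in tool [-0.0023  0.0788  0.0262]
lid top in tool [0.0431 0.1064 0.0263]
```

```bash
python3 -m handwheel '[[-1,[-0.009,0.05,0.01],0.003],[-1,[-0.009,0.12,0.01],0.003],[-1,[-0.009,0.2,0.01],0.003],[-1,[-0.009,0.28,0.01],0.003],[-1,[-0.009,0.36,0.01],0.003],[-1,[-0.009,0.44,0.01],0.003],[-1,[-0.009,0.5,0.01],0.003],[-1,[-0.009,0.5,0.01],0.003]]'
python3 - <<'E'
from h import *
s=robot.observe();R=np.array(s['tcp_rot']);print(R.T@(np.array([.5463,-.0873,.0755])-s['position']),np.degrees(np.arctan2(R[1,1],R[0,1]))+80.57)
E
```

```text
time_s: 27.55
position: [0.5206, 0.0671, 0.0753]
tcp_rot: [[0.987, 0.163, 0.0], [0.163, -0.987, -0.0], [0.0, 0.0, -1.0]]
force: [0.2, 0.5, -1.1]
width: 0.0128
gripper_force: 78.3
[ 2.03101441e-04  1.56575249e-01 -1.55878863e-04] -0.040324252011885164
```

No contact force and well aligned, so I'll continue.

```bash
python3 -m handwheel '[[-1,[0,0.1,0],0],[-1,[0,0.2,0],0],[-1,[0,0.3,0],0],[-1,[0,0.4,0],0],[-1,[0,0.5,0],0],[-1,[0,0.6,0],0],[-1,[0,0.7,0],0],[-1,[0,0.7,0],0]]'
python3 -m handwheel '[[-1,[0,0.1,0],0],[-1,[0,0.2,0],0],[-1,[0,0.3,0],0],[-1,[0,0.4,0],0],[-1,[0,0.5,0],0],[-1,[0,0.6,0],0],[-1,[0,0.7,0],0],[-1,[0,0.7,0],0]]'
python3 - <<'E'
from h import *
s=robot.observe();R=np.array(s['tcp_rot']);print(R.T@(np.array([.5463,-.0873,.0755])-s['position']),np.degrees(np.arctan2(R[1,1],R[0,1]))+80.57,R.T@s['force'])
E
```

```text
time_s: 28.55
position: [0.5321, -0.0025, 0.0754]
tcp_rot: [[0.987, 0.163, 0.0], [0.163, -0.987, -0.0], [0.0, 0.001, -1.0]]
force: [-0.4, 0.8, -2.1]
width: 0.0124
gripper_force: 78.3
time_s: 29.55
position: [0.5435, -0.0716, 0.0754]
tcp_rot: [[0.987, 0.163, 0.0], [0.163, -0.987, -0.001], [0.0, 0.001, -1.0]]
force: [-0.2, -0.3, -0.8]
width: 0.0126
gripper_force: 78.3
[ 0.00018534  0.01598397 -0.0001128 ] -0.07551965038345543 [-0.22398489  0.29566062  0.81664489]
```

```bash
python3 -m handwheel '[[-1,[0,0.03,0],0],[-1,[0,0.06,0],0],[-1,[0,0.09,0],0],[-1,[0,0.12,0],0],[-1,[0,0.14,0],0],[-1,[0,0.15,0],0],[-1,[0,0.16,0],0],[-1,[0,0.16,0],0]]'
python3 -m handwheel '[[-1,[0,0.005,0],0],[-1,[0,0.01,0],0],[-1,[0,0.015,0],0],[-1,[0,0.02,0],0],[-1,[0,0.02,0],0],[-1,[0,0.02,0],0],[-1,[0,0.02,0],0],[-1,[0,0.02,0],0]]'
```

```text
time_s: 30.55
position: [0.5461, -0.0861, 0.0753]
tcp_rot: [[0.986, 0.164, 0.0], [0.164, -0.986, -0.0], [0.0, 0.0, -1.0]]
force: [-0.9, 0.4, -0.9]
width: 0.0129
gripper_force: 78.3
time_s: 31.55
position: [0.5464, -0.0867, 0.0752]
tcp_rot: [[0.986, 0.165, -0.0], [0.165, -0.986, 0.002], [-0.0, -0.002, -1.0]]
force: [0.2, 5.1, -0.4]
width: 0.0128
gripper_force: 78.6
```

Contact at the stop (5 N in +y), so I'll press a little further to confirm.

```bash
python3 -m handwheel '[[-1,[0,0.005,0],0],[-1,[0,0.01,0],0],[-1,[0,0.015,0],0],[-1,[0,0.02,0],0],[-1,[0,0.02,0],0],[-1,[0,0.02,0],0],[-1,[0,0.02,0],0],[-1,[0,0.02,0],0]]'
python3 - <<'E'
from h import *
s=robot.observe();print(s['position'],s['force'])
p,d=cams.camera("top");cv2.imwrite("pics/t9.png",cv2.resize(p[190:280,315:425,::-1],None,fx=5,fy=5,interpolation=cv2.INTER_CUBIC))
E
```

```text
time_s: 32.55
position: [0.5466, -0.0868, 0.0752]
tcp_rot: [[0.986, 0.166, -0.001], [0.166, -0.986, 0.004], [-0.0, -0.004, -1.0]]
force: [-1.0, 9.5, 2.0]
width: 0.0127
gripper_force: 79.0
[ 0.54664589 -0.0868158   0.07524159] [-0.9997445   9.54778646  2.03890892]
```

```bash
python3 -m handwheel '[[-1,[0,-0.015,0.01],0],[-1,[0,-0.02,0.01],0],[-1,[0,-0.02,0.01],0],[0,[0,-0.02,0.01],0],[0,[0,-0.02,0.01],0],[0,[0,-0.02,0.01],0],[0,[0,-0.02,0.01],0],[0,[0,-0.02,0.01],0]]'
python3 -m handwheel '[[0,[0,0,-0.1],0],[0,[0,0,-0.2],0],[0,[0,0,-0.35],0],[0,[0,0,-0.5],0],[0,[0,0,-0.65],0],[0,[0,0,-0.8],0],[0,[0,0,-0.9],0],[0,[0,0,-1],0]]'
python3 snap.py wf
python3 - <<'E'
from h import *
a=cv2.imread("pics/wf.png");p,_=cams.camera("top");q,_=cams.camera("scene");o=np.zeros((600,800,3),np.uint8)
o[:300,:400]=cv2.resize(a,(400,300));o[:300,400:]=cv2.resize(p[190:280,310:430,::-1],(400,300),interpolation=cv2.INTER_CUBIC);o[300:,:400]=cv2.resize(q[190:310,210:370,::-1],(400,300),interpolation=cv2.INTER_CUBIC)
o[300:,400:]=cv2.resize(q[:,:,::-1],(400,300))
cv2.imwrite("pics/fin.png",o)
E
```

```text
time_s: 33.6
position: [0.5464, -0.0882, 0.0743]
tcp_rot: [[0.986, 0.164, -0.0], [0.164, -0.986, -0.0], [-0.0, 0.0, -1.0]]
force: [-0.4, -0.2, 0.2]
width: 0.0428
gripper_force: 0.0
time_s: 34.6
position: [0.5463, -0.0879, 0.1749]
tcp_rot: [[0.986, 0.164, -0.0], [0.164, -0.986, 0.0], [-0.0, -0.0, -1.0]]
force: [-0.3, 0.8, -0.6]
width: 0.0426
gripper_force: 0.0
```

View pics/fin.png

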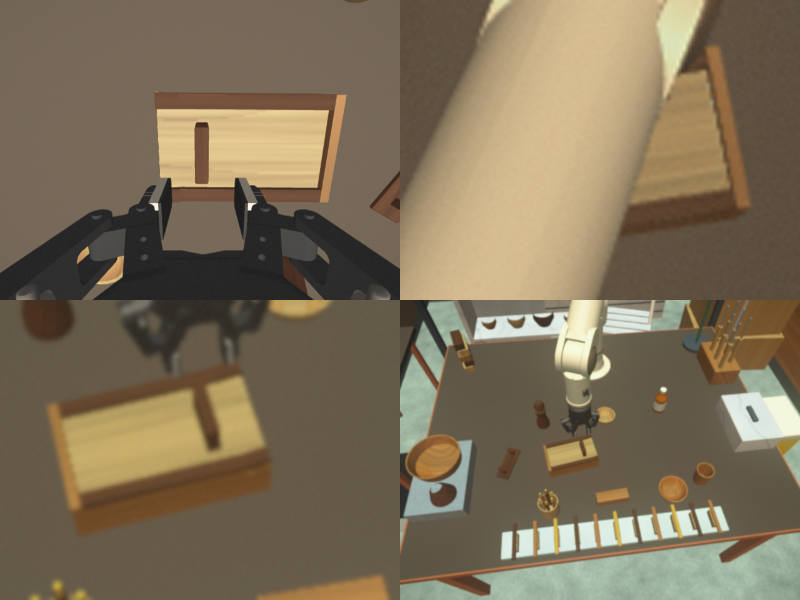

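The lid sits in the grooves with its bar at (202,153) in tile 1, and the other goods are undisturbed. One numeric check that it is flush:

Run:
```python
from m import *
s,d,P=pickle.load(open("pics/wf.pkl","rb"));R=np.array(s['tcp_rot'])
hsv=cv2.cvtColor(cv2.imread("pics/wf.png"),cv2.COLOR_BGR2HSV)
m=cv2.inRange(hsv,(15,60,110),(30,255,255))
C=np.array([.5545,-.1366,0]);ax=np.array([.164,-.987,0])
for v in(200,230,260):
    r=np.nonzero(m[v,240:532])[0]+240;
    print(v,r[0],r[-1],[((wray([[u,v]],.048,s,P)[0]-C)@ax*1000).round(1) for u in(r[0]-.5,r[-1]+.5)])
for u,v in((248,149),(249,165)):print("lip end",((wray([[u,v]],.061,s,P)[0]-C)@ax*1000).round(1))
for c in comps("wf",(0,60,0),(14,255,150),(300,190,45,60),200):
    b=cv2.boundingRect(c);print(b)
for u,v in((311,203),(334,203)):print("bar top edge",((wray([[u,v]],.083,s,P)[0]-C)@ax*1000).round(1))
```

```text
200 240 522 [np.float64(-109.5), np.float64(88.5)]
230 240 531 [np.float64(-110.9), np.float64(98.1)]
260 240 531 [np.float64(-112.3), np.float64(101.5)]
lip end -98.9
lip end -98.8
(312, 196, 22, 54)
bar top edge -58.1
bar top edge -44.2
```

Run:
```python
from m import *
s,d,P=pickle.load(open("pics/wf.pkl","rb"));R=np.array(s['tcp_rot']);T=np.array(P['mount'])
v,u=np.mgrid[0:480,0:640];c=np.linalg.inv(P['mtx'])@np.c_[u.ravel(),v.ravel(),np.ones(u.size)].T*d.ravel()
w=(R@(T[:3,:3]@c+T[:3,3:])).T+s['position'];ax=np.array([.164,-.987,0]);ay=np.array([.987,.164,0])
q=(w-[.5545,-.1366,0])*1000;X,Y,Z=q@ax,q@ay,q[:,2]
X,Y,Z=[a.reshape(480,640) for a in(X,Y,Z)]
for r in range(185,270,10):
    L=(abs(Z[r]-48)<3)&(abs(Y[r])<44)&(abs(X[r])<120);W=(Z[r]>53)&(X[r]>70)&(X[r]<120)
    print(r,"lid",X[r][L].min().round(1),X[r][L].max().round(1),"z",np.median(Z[r][L]).round(1),"wall",X[r][W].min().round(1) if W.any() else None)
L=(Z>54)&(abs(Y)>46)&(abs(Y)<62)&(X<-60)&(X>-130);print("lip ends",X[L&(Y>0)].min())
```

```text
185 lid -101.0 90.1 z 47.9 wall 89.1
195 lid -100.4 89.8 z 48.1 wall 88.6
205 lid -101.3 89.5 z 48.0 wall 89.1
215 lid -100.7 89.1 z 48.0 wall 88.6
225 lid -101.1 89.2 z 48.0 wall 88.9
235 lid -100.7 89.2 z 47.9 wall 88.5
245 lid -101.1 89.3 z 48.0 wall 89.1
255 lid -101.0 89.5 z 48.0 wall 88.5
265 lid -101.5 89.4 z 47.9 wall 88.3
lip ends -100.1148062811427
```

The lid lies flat at z = 48, its front edge meets the stop and its rear edge is flush. I'll hand it in.

```bash
python3 -c "
from bench import order;print(order.finish_job())"
```

```text
the job is handed in; nothing more can be done
None
```

I laid the pen in its bed in the case, slid the lid in against the stop and flush with the open end, let go of both, and handed the job in after about 35 s of the 67 s allowed; no verdict came back.

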